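Re-aim the damper vise

TASK

Loosen the T-handle on the swivel base of the bench vise by turning it anticlockwise about a sixth of a turn or more, then swing the vise round by the bare shaft of the damper it holds until its pointer stands at the sliding mark on the dial, leaving the mark where it is. With the pointer at the mark, turn the T-handle back clockwise until it is tight again.

Things in the scene. Friction and masses are not known exactly. Their poses are not given: they have to be found in the camera images.
- clamp_grip (a point): Centre of the black T-handle on the lug of the vise's round base: bar 64 mm long (own x), 14 mm thick (y), 26 mm high, 73 to 99 mm over the bench; lug top at 45 mm. It stands 135 mm from the swivel axis and turns in place about a vertical axis through this point, taking up to 0.3 N m. The one on the small aluminium block is not part of the job.
- clamp (a joint): Angle of that T-handle (rad): 0 = tight (stop), growing anticlockwise seen from above to 1.4 = slack (stop). Below about 0.4 it brakes the vise, above 0.6 the vise head swings freely. It stays where it is left.
- shaft_grip (a point): Point on the bare steel damper shaft (16 mm thick, level, axis 145 mm over the bench) to hold. The shaft runs along this point's y, outward from the upright swivel axis 110 mm away; z is up. Vise jaws: 70 mm inward, 165 mm high. It is fixed in the vise head and swings with it on a level arc (0.75 rad either side of the middle). Freed, about 4 N here moves it; it stays where left.
- pointer_tip (a point): Tip of the small aluminium pointer on the vise head, over the dial, 88 mm from the swivel axis on the side opposite the shaft (the axis lies on the line from here to shaft_grip, seen from above), 32 mm over the bench. It swings with the head.
- mark_tip (a point): Inner point of the aluminium arrow-shaped mark (12 mm wide) on the rim of the graduated dial, 90 mm from the swivel axis, 31 mm over the bench. It shows where the pointer must stand and is not to be moved. At the start it lies anticlockwise (from above) of the pointer.

How it is judged:
On the way, in this order (a step that is already met when the one before it is completed fails the run):
1. the T-handle is slackened (at least 0.6 rad) (value of joint clamp above 0.6 rad), for 0.1 s.
2. with the T-handle slack, the pointer is brought within 16 mm of the mark (value of joint clamp above 0.5 rad and horizontal distance between pointer_tip and mark_tip below 0.016 m), for 0.2 s.
At the end, for the whole second after the job is handed in: The pointer tip stands within 16 mm (about 10 degrees) of the mark's point and the T-handle is tight (below 0.25 rad) (value of joint clamp below 0.25 rad and horizontal distance between pointer_tip and mark_tip below 0.016 m); the robot touches nothing.
It fails at once if the mark is pushed along the dial (by 12 mm or more) (distance of mark_tip from where it was at the start of the episode above 0.012 m).
It also fails if it takes over 58 s, if anything falls off the work surface, if the arm or the gripper's body presses on something with over 40 N, if the wrist force passes 120 N, or if a joint passes its speed limit or range.

ROBOT

A 6-joint arm with a two-finger parallel gripper is mounted at the origin on the work surface. World frame = base frame: x ahead of the robot, y to its left, z up, the work surface at z = 0. Lengths are in m, angles in rad, forces in N, time in s.
With the tool pointing down it reaches from about 0.25 to 0.725 m from the base axis. Payload 4 kg.
Tool frame: the origin (TCP) lies between the finger pads; the fingertips stand 25 mm ahead of it and the grasp point (between the pads) lies 6 mm ahead of it; z points along the fingers, y is the line along which they close (so a half turn about z gives the same grasp; the last joint's range is limited). The gripper opens to 85 mm and grips with 20 to 120 N. Pads are 22 mm wide; open, the fingers measure 114 mm over their backs; the gripper's body (76 mm by 85 mm) begins 54 mm behind the grasp point. The pads swing forward as they close: fully open they stand 13 mm farther back than shut.
Start: joints at [1.128, 0.241, 0.005, 1.335, 0, 1.571], TCP at [0.214, 0.452, 0.256] pointing down, gripper open.
Joint ranges: [-2.72, 2.72], [-1.05, 1.87], [-1.09, 1.28], [-1.99, 2.15], [-1.42, 1.44], [-3.14, 3.14]. Speed limits (rad/s): [2.79, 2.79, 3.14, 3.14, 3.14, 3.14].

INTERFACE

Orientations are given as a unit quaternion [x, y, z, w].
In Python, from workcell import bot gives the robot as it stands. The module is installed in compiled form; this text tells all that it offers.
- The arm moves only by the shell command python3 -m pendant 'ROWS'. ROWS is JSON, one flat list of numbers, 7 for each row, row after row: the shift along the tool's x, y, z normalised to -1 to 1, where 1 is 0.5 m, then the turn, a rotation vector about the tool's x, y, z normalised to -1 to 1, where 1 is 180 degrees, then the opening, from 0 (shut) to 1 (fully open). In form: [tx, ty, tz, ax, ay, az, fingers, tx, ty, tz, ax, ay, az, fingers, ...]. A call has exactly 10 rows; each row is the pose to reach, as a shift and turn from the pose commanded when the call began, along the tool's axes at that moment, turning the shorter way round; what a row does not reach only later rows make up. A row lasts 1/12 s, in which the tool goes at most 41.7 mm and 7.16 degrees, less where a joint would pass 70% of its speed; a pose out of reach is approached as far as the arm can. A call with a number of a shift or a turn outside -1 to 1 is refused whole. A call with a gripper value outside its range is refused whole. The fingers move at their own pace and stop on an object; the grip force is fixed at half the most. Time passes only in rows, so rows that repeat a pose let the fingers close, or fill a call up. It gives the time, the measured TCP pose, the force, the opening and the grip force at its end, in the units of the state.
- bot.get_obs(): the state, without advancing time (a new reading comes with each control period).
- bot.camera(name): name is "scene" or "top" or "wrist"; returns a dict with "pixels" (400x640x3 uint8, red, green, blue), "mtx" (3x3 intrinsics, pixels), "cam_to_world" (4x4, takes a point from camera to world coordinates); the wrist camera has in their place "hand_eye" (4x4, takes a point from camera to tool coordinates, whose origin is the TCP and whose axes are the flange's). Camera axes: x right, y up, looking along -z (the intrinsics and any distortion apply to the point x, -y, -z); pixel columns grow to the right and rows downward; lengths in m; the calibration is good to about 2 mm. A picture is of the moment at which its call begins: read the wrist's pose just before it. There is no depth.
- bot.job_done(): hands the job in; it is judged then, once.
The state is a dict: "clock": time; "joint_pos": joint angles; "joint_vel": joint speeds; "tau": joint torques, N m; "eef_pos": TCP position; "tool_rot": TCP orientation; "ft_force": force on the tool from outside, world axes, zero at the start; "ft_torque": the same for the moment, N m; "grip_width": finger opening in m; "grasp_force": force on a finger pad.
Only numpy, scipy, OpenCV 4.12 (cv2) and the standard library are available. Lean on these libraries where they do the work, as an engineer would, in place of code of your own. Each camera call takes 0.05 s, during which the arm holds its last target. There are 200 camera calls.

## Working session

There is one attempt and no reset: what is moved stays moved. The work goes in short steps, Python scripts to look and compute and a shell command to move; the robot and the scene stay as the last step left them, time stands still between calls to the robot, and variables do not carry over. Pictures are saved under pics/ and viewed, at most 10 in all, crops included, and the job is handed in when it is done.

```bash
mkdir -p pics
python3 - <<'E'
from workcell import bot
import cv2,numpy as np
o=bot.get_obs(); print(o)
for n in("top","scene"):
    c=bot.camera(n); cv2.imwrite(f"pics/{n}0.png",c["pixels"][:,:,::-1]); print(n,c["mtx"].tolist(),np.round(c["cam_to_world"],4).tolist(),c.keys())
E
```

```text
{'clock': 0.0, 'joint_pos': array([1.12800320e+00, 2.41386590e-01, 3.72042245e-03, 1.33520747e+00,
       4.03380564e-06, 1.57080530e+00]), 'joint_vel': array([ 4.97834653e-04, -3.47833616e-05, -6.10159321e-04, -1.32460841e-03,
       -7.71508022e-04, -8.59661998e-04]), 'tau': array([ 2.28901672e-04, -3.72317040e+01,  2.52407777e+01,  1.69302797e-02,
        1.54143827e-04,  5.84900448e-06]), 'eef_pos': array([0.21398072, 0.451251  , 0.25542464]), 'tool_rot': array([ 2.19596571e-01,  9.75590215e-01, -1.01286322e-03, -2.30044203e-04]), 'ft_force': array([0.37370047, 0.45693633, 0.58940726]), 'ft_torque': array([-0.06053364,  0.00690974,  0.00250473]), 'grasp_force': 0.0, 'grip_width': 0.08524444057369748}
top [[445.1836936102104, 0.0, 312.9427367261997], [0.0, 445.1836936102104, 200.36820706322095], [0.0, 0.0, 1.0]] [[-0.0197, 0.9949, -0.0993, 0.5108], [-0.9995, -0.022, -0.0228, 0.0236], [-0.0249, 0.0988, 0.9948, 0.9664], [0.0, 0.0, 0.0, 1.0]] dict_keys(['pixels', 'mtx', 'cam_to_world'])
scene [[376.83170967532686, 0.0, 317.084375139672], [0.0, 376.83170967532686, 193.53306194700994], [0.0, 0.0, 1.0]] [[-0.872, -0.293, 0.392, 0.8429], [0.4892, -0.4968, 0.7168, 0.4998], [-0.0153, 0.8169, 0.5766, 0.514], [0.0, 0.0, 0.0, 1.0]] dict_keys(['pixels', 'mtx', 'cam_to_world'])
```

View pics/top0.png

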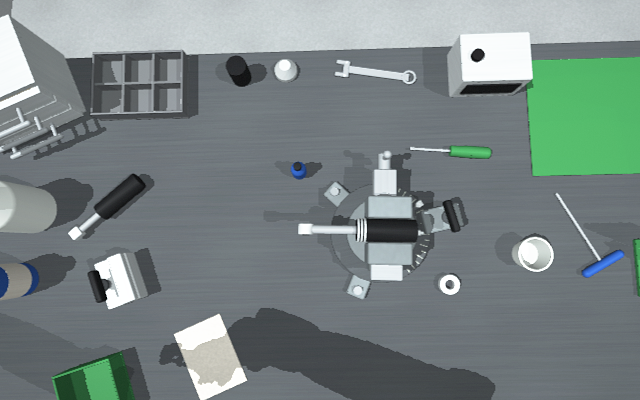

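View pics/scene0.png

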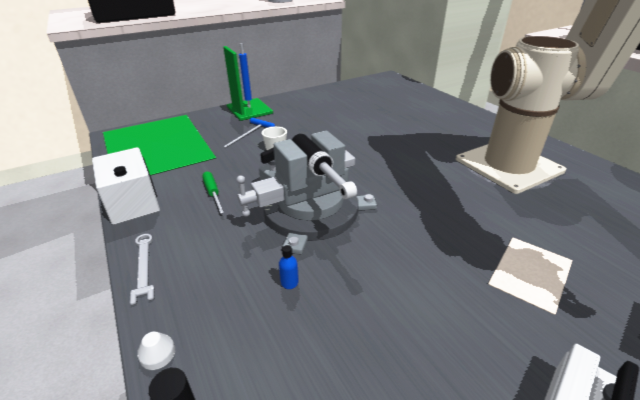

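The top view shows the shaft from (300,229) to (357,230), the T-handle at (452,216) on the lug, and the dial graduations at its right, with a bright piece near (419,203). I'll enlarge the dial side and compute positions.

```bash
cat > h.py <<'E'
from workcell import bot
import cv2,numpy as np
from scipy.spatial.transform import Rotation as R
def ray(c,uv,z,T=None):
    T=c["cam_to_world"] if T is None else T; K=c["mtx"]
    d=np.array([(uv[0]-K[0,2])/K[0,0],-(uv[1]-K[1,2])/K[1,1],-1]); d=T[:3,:3]@d
    return T[:3,3]+d*(z-T[2,3])/d[2]
def proj(c,p,T=None):
    T=c["cam_to_world"] if T is None else T; K=c["mtx"]
    q=T[:3,:3].T@(np.asarray(p)-T[:3,3]); return K[0,2]-K[0,0]*q[0]/q[2],K[1,2]+K[1,1]*q[1]/q[2]
def wristT(c,o):
    M=np.eye(4);M[:3,:3]=R.from_quat(o["tool_rot"]).as_matrix();M[:3,3]=o["eef_pos"]; return M@c["hand_eye"]
def move(target,quat_zdeg=None):
    pass
E
python3 - <<'E'
from h import *
c=bot.camera("top"); im=c["pixels"][:,:,::-1]
cv2.imwrite("pics/crop1.png",cv2.resize(im[160:310,320:480],None,fx=5,fy=4*1.0 if 0 else 4,interpolation=cv2.INTER_CUBIC) if 0 else cv2.resize(im[170:290,320:480],None,fx=5,fy=5,interpolation=cv2.INTER_CUBIC))
print("clamp",ray(c,(452,216),.099)); print("shaft ends",ray(c,(312,229.5),.145),ray(c,(356,230),.145))
# dial outer dark base circle
for uv in((425,231),(419,203)): print(uv,ray(c,uv,.031))
E
```

```text
clamp [ 0.56104673 -0.2251971   0.099     ]
shaft ends [0.5389379  0.04529107 0.145     ] [ 0.53636011 -0.03558522  0.145     ]
(425, 231) [ 0.53488112 -0.18726699  0.031     ]
(419, 203) [ 0.59374206 -0.17735762  0.031     ]
```

View pics/crop1.png

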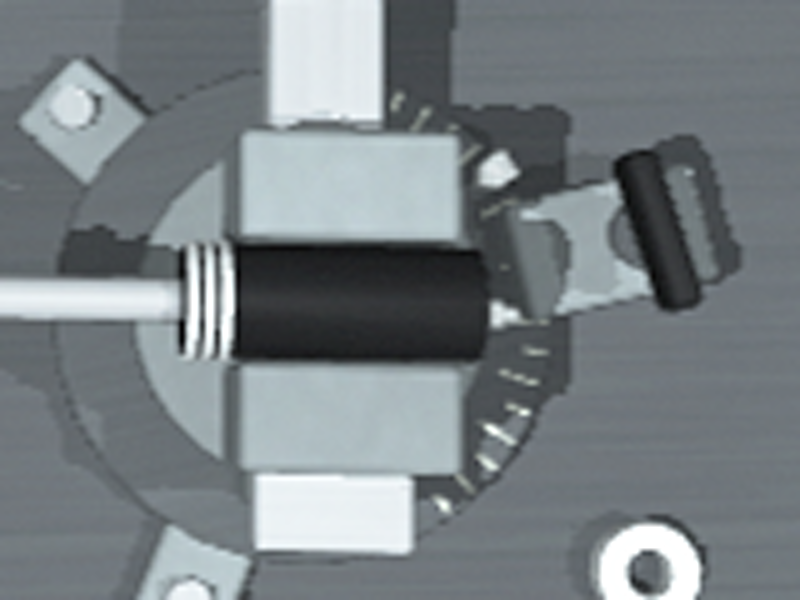

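Crop: pointer tip at about (424,233), mark (419,203) with its inner point at about (416,206), and the T-bar tilted about 20° at (452,216). These agree with the 90, 88 and 135 mm radii if the axis is near (0.535,-0.092). Next I move above the T-handle.

```bash
cat >> h.py <<'E'
def shift(p,yaw=None):
    """normalised tool shift to world p, az for tool-y at heading yaw deg (tool vertical)"""
    o=bot.get_obs(); r=R.from_quat(o["tool_rot"]); s=r.inv().apply(np.asarray(p)-o["eef_pos"])/.5
    out=[np.round(s,3).tolist()]
    ty=r.apply([0,1,0]); h=np.degrees(np.arctan2(ty[1],ty[0])); out.append(("yhead",round(h,1)))
    if yaw is not None:
        d=(yaw-h+90)%180-90; rv=(r.inv()*R.from_euler('z',h+d,degrees=True)*R.from_matrix([[0,1,0],[1,0,0],[0,0,-1]])).as_rotvec()/np.pi; out.append(("a",np.round(rv,3).tolist()))
    print(*out)
E
python3 -m pendant '[-0.6,-0.46,0,0,0,-0.25,1,-0.6,-0.46,0,0,0,-0.25,1,-0.6,-0.46,0,0,0,-0.25,1,-0.6,-0.46,0,0,0,-0.25,1,-0.6,-0.46,0,0,0,-0.25,1,-0.6,-0.46,0,0,0,-0.25,1,-0.6,-0.46,0,0,0,-0.25,1,-0.6,-0.46,0,0,0,-0.25,1,-0.6,-0.46,0,0,0,-0.25,1,-0.6,-0.46,0,0,0,-0.25,1]'
python3 -c "
from h import *
shift([.55,-.225,.25],109.5)"
```

```text
clock: 0.98
eef_pos: [0.3869, 0.1138, 0.2563]
tool_rot: [-0.171, 0.985, 0.0, 0.0]
ft_force: [0.2, -0.1, 1.1]
grip_width: 0.0858
grasp_force: 0.0
[-0.079, -0.748, 0.013] ('yhead', np.float64(109.7)) ('a', [0.0, 0.0, 0.001])
```

```bash
python3 -m pendant '[-0.08,-0.75,0.01,0,0,0,0.5,-0.08,-0.75,0.01,0,0,0,0.5,-0.08,-0.75,0.01,0,0,0,0.5,-0.08,-0.75,0.01,0,0,0,0.5,-0.08,-0.75,0.01,0,0,0,0.5,-0.08,-0.75,0.01,0,0,0,0.5,-0.08,-0.75,0.01,0,0,0,0.5,-0.08,-0.75,0.01,0,0,0,0.5,-0.08,-0.75,0.01,0,0,0,0.5,-0.08,-0.75,0.01,0,0,0,0.5]'
python3 - <<'E'
from h import *
o=bot.get_obs();c=bot.camera("wrist");T=wristT(c,o)
cv2.imwrite("pics/w1.png",c["pixels"][:,:,::-1])
np.savez("w1.npz",T=T,K=c["mtx"],im=c["pixels"])
print(np.round(T,3).tolist(),[k for k in c]); print(proj(c,[.561,-.225,.099],T),proj(c,[.535,-.092,.031],T),proj(c,[.587,-.17,.031],T),o["joint_pos"],o["grip_width"])
E
```

```text
clock: 1.82
eef_pos: [0.552, -0.2305, 0.2486]
tool_rot: [-0.167, 0.986, -0.001, -0.001]
ft_force: [0.2, 0.3, -1.6]
grip_width: 0.0427
grasp_force: 0.0
[[-0.33, -0.904, -0.271, 0.484], [0.944, -0.317, -0.093, -0.253], [-0.002, -0.286, 0.958, 0.366], [0.0, 0.0, 0.0, 1.0]] ['pixels', 'mtx', 'hand_eye']
(np.float64(322.56574641804264), np.float64(207.70114087349353)) (np.float64(449.0322796393791), np.float64(206.39574968263005)) (np.float64(362.3775916724484), np.float64(227.02904076402007)) [-0.3944556   0.44211419  0.2728752   1.40158812 -0.00219168 -0.73091433] 0.042722435026064945
```

View pics/w1.png

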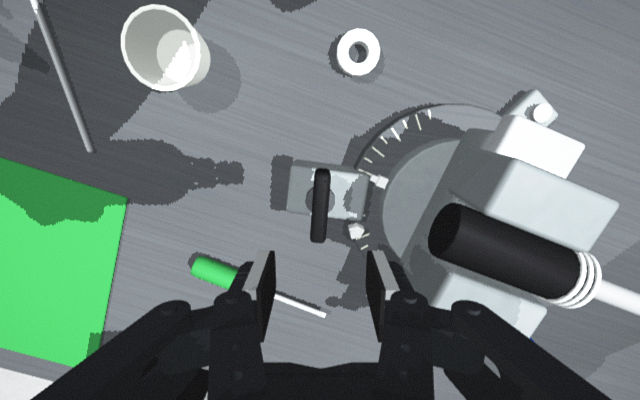

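Wrist view: bar top runs from (322,170) to (318,241), centre about (320,205). The pointer is the small piece at (374,181), pointing left with its tip near (368,179). The arrow mark is at (356,230).

Run:
```python
from h import *
d=np.load("w1.npz");c={"mtx":d["K"]};T=d["T"]
a=ray(c,(322,171),.099,T);b=ray(c,(318,240),.099,T);m=(a+b)/2
print(a,b,m,np.linalg.norm(a-b),np.degrees(np.arctan2(*(a-b)[1::-1])))
p=ray(c,(368,179),.032,T);k=ray(c,(365,228),.031,T);print("ptr",p,"mark",k)
# shaft direction from top: line ; axis at 135 from m along shaft line, near
s=np.array([.5375,0]);u=np.array([.032,1]);u/=np.linalg.norm(u)
from scipy.optimize import brentq
t=brentq(lambda t:np.hypot(*(s+u*t-m[:2]))-.135,-.16,0);ax=s+u*t
print("axis",ax,"ptr r",np.hypot(*(p[:2]-ax)),"mark r",np.hypot(*(k[:2]-ax)))
ang=lambda v:np.degrees(np.arctan2(v[1],v[0]))
print(ang(p[:2]-ax),ang(-u),ang(k[:2]-ax),"shaft grip",ax+.11*u)
for uv in((412,264),):
    tc=bot.camera("top");q=ray(tc,uv,.165);print("jaw corner r",np.hypot(*(q[:2]-ax)),ang(q[:2]-ax))
# handle mask
im=d["im"].max(2); M=((im<45)).astype(np.uint8);M[:160]=0;M[250:]=0;M[:,:300]=0;M[:,345:]=0
r=cv2.minAreaRect(cv2.findNonZero(M));print(r,ray(c,r[0],.099,T))
shift([m[0],m[1],.098],ang((a-b)[:2])+90)
```

```text
[ 0.53154773 -0.2358633   0.099     ] [ 0.5900489  -0.21898097  0.099     ] [ 0.56079832 -0.22742213  0.099     ] 0.060888425792504544 -163.9028650676573
ptr [ 0.53570501 -0.18399644  0.032     ] mark [ 0.58710306 -0.16692233  0.031     ]
axis [ 0.53445947 -0.09501645] ptr r 0.08898870286577243 mark r 0.08911678962943369
-89.19803035384531 -91.83283950594206 -53.79147102697453 shaft grip [0.53797767 0.01492727]
jaw corner r 0.07106332678425027 -149.08015541359705
((319.7640380859375, 205.0224609375), (15.857568740844727, 72.84306335449219), 4.864514350891113) [ 0.55955397 -0.22801207  0.099     ]
[-0.02, -0.011, 0.303] ('yhead', np.float64(109.5)) ('a', [0.001, -0.001, 0.019])
```

```bash
python3 -m pendant '[-0.02,-0.01,0,0,0,0.02,0.5,-0.02,-0.01,0.07,0,0,0.02,0.5,-0.02,-0.01,0.14,0,0,0.02,0.5,-0.02,-0.01,0.2,0,0,0.02,0.5,-0.02,-0.01,0.25,0,0,0.02,0.5,-0.02,-0.01,0.28,0,0,0.02,0.5,-0.02,-0.01,0.305,0,0,0.02,0.5,-0.02,-0.01,0.305,0,0,0.02,0.5,-0.02,-0.01,0.305,0,0,0.02,0.5,-0.02,-0.01,0.305,0,0,0.02,0.5]'
python3 -m pendant '[0,0,0,0,0,0,0,0,0,0,0,0,0,0,0,0,0,0,0,0,0,0,0,0,0,0,0,0,0,0,0,0,0,0,0,0,0,0,0,0,0,0,0,0,0,0,0,0,0,0,0,0,0,0,0,0,0,0,0,0,0,0,0,0,0,0,0,0,0,0]'
python3 -c "
from h import *
print(bot.get_obs()['joint_pos'])
shift([.560,-.2275,.098],107)"
```

```text
clock: 2.75
eef_pos: [0.5619, -0.2248, 0.1002]
tool_rot: [-0.14, 0.99, -0.0, 0.001]
ft_force: [-0.8, 0.5, 0.3]
grip_width: 0.0428
grasp_force: 0.0
clock: 3.58
eef_pos: [0.5628, -0.2275, 0.1007]
tool_rot: [-0.139, 0.99, -0.002, 0.002]
ft_force: [1.7, -5.6, 3.7]
grip_width: 0.013
grasp_force: 60.7
[-0.38316577  0.54997649  0.04978245  1.06554519 -0.00212702 -0.66188023]
[0.005, 0.002, 0.005] ('yhead', np.float64(106.0)) ('a', [-0.002, 0.001, -0.006])
```

```bash
python3 -m pendant '[0,0,0,0,0,-0.02,0,0,0,0,0,0,-0.05,0,0,0,0,0,0,-0.085,0,0,0,0,0,0,-0.12,0,0,0,0,0,0,-0.155,0,0,0,0,0,0,-0.19,0,0,0,0,0,0,-0.225,0,0,0,0,0,0,-0.26,0,0,0,0,0,0,-0.29,0,0,0,0,0,0,-0.32,0]'
python3 -m pendant '[0,0,0,0,0,-0.02,0,0,0,0,0,0,-0.02,0,0,0,0,0,0,-0.02,0,0,0,0,0,0,-0.02,0.5,0,0,0,0,0,-0.02,0.5,0,0,0,0,0,-0.02,0.5,0,0,0,0,0,-0.02,0.5,0,0,-0.1,0,0,-0.02,0.5,0,0,-0.18,0,0,-0.02,0.5,0,0,-0.26,0,0,-0.02,0.5]'
python3 - <<'E'
from h import *
shift([.538,.015,.25],10)
E
```

```text
clock: 4.42
eef_pos: [0.5626, -0.2273, 0.1007]
tool_rot: [-0.6, 0.8, -0.002, 0.0]
ft_force: [0.5, -4.7, 4.2]
grip_width: 0.0125
grasp_force: 60.8
clock: 5.25
eef_pos: [0.5604, -0.2247, 0.2238]
tool_rot: [-0.624, 0.781, 0.002, -0.001]
ft_force: [0.8, -0.9, 0.2]
grip_width: 0.0431
grasp_force: 0.0
[-0.458, 0.15, -0.051] ('yhead', np.float64(167.2)) ('a', [0.001, 0.001, -0.126])
```

```bash
python3 -m pendant '[0,0,-0.05,0,0,-0.03,0.6,-0.08,0.03,-0.05,0,0,-0.06,0.6,-0.16,0.05,-0.05,0,0,-0.06,0.6,-0.24,0.08,-0.05,0,0,-0.06,0.6,-0.32,0.1,-0.05,0,0,-0.06,0.6,-0.4,0.13,-0.05,0,0,-0.06,0.6,-0.46,0.15,-0.05,0,0,-0.06,0.6,-0.46,0.15,-0.05,0,0,-0.06,0.6,-0.46,0.15,-0.05,0,0,-0.06,0.6,-0.46,0.15,-0.05,0,0,-0.06,0.6]'
python3 - <<'E'
from h import *
c=bot.camera("top");cv2.imwrite("pics/t2.png",c["pixels"][:,:,::-1])
o=bot.get_obs();c=bot.camera("wrist");T=wristT(c,o)
cv2.imwrite("pics/w2.png",c["pixels"][:,:,::-1])
np.savez("w2.npz",T=T,K=c["mtx"],im=c["pixels"])
print(proj(c,[.538,.015,.145],T),proj(c,[.539,.045,.145],T),proj(c,[.536,-.035,.145],T),o["joint_pos"])
shift([.538,.015,.151],178)
E
```

```text
clock: 6.08
eef_pos: [0.539, 0.0155, 0.2486]
tool_rot: [-0.695, 0.719, 0.0, -0.0]
ft_force: [-0.0, 0.5, 0.1]
grip_width: 0.0513
grasp_force: 0.0
(np.float64(323.2457145068437), np.float64(213.40218041913474)) (np.float64(323.20177918803097), np.float64(252.5664945671661)) (np.float64(323.83226884024793), np.float64(141.21780281632957)) [ 2.75878239e-02  3.22337749e-01  9.58333729e-02  1.34479138e+00
 -2.23931351e-04 -1.50818573e+00]
[-0.001, 0.002, 0.195] ('yhead', np.float64(177.9)) ('a', [0.0, -0.0, -0.0])
```

View pics/w2.png

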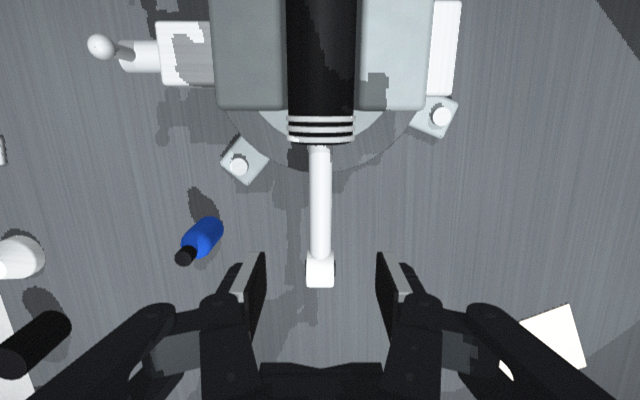

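The shaft runs straight from (318,150) to (320,252) with its end knob at (320,270). The predicted grip point (323,213) lies on it, so I descend and grip.

```bash
python3 -m pendant '[0,0,0.04,0,0,0,0.6,0,0,0.09,0,0,0,0.6,0,0,0.14,0,0,0,0.6,0,0,0.175,0,0,0,0.6,0,0,0.195,0,0,0,0.6,0,0,0.195,0,0,0,0.6,0,0,0.195,0,0,0,0,0,0,0.195,0,0,0,0,0,0,0.195,0,0,0,0,0,0,0.195,0,0,0,0]'
python3 -m pendant '[0,0,0,0,0,0,0,0,0,0,0,0,0,0,0,0,0,0,0,0,0,0,0,0,0,0,0,0,0,0,0,0,0,0,0,0,0,0,0,0,0,0,0,0,0,0,0,0,0,0,0,0,0,0,0,0,0,0,0,0,0,0,0,0,0,0,0,0,0,0]'
python3 - <<'E'
from h import *
o=bot.get_obs();p=o["eef_pos"];ax=np.array([.5345,-.095])
v=p[:2]-ax;print(np.hypot(*v))
for a in(9,18,27,36):
    w=R.from_euler('z',a,degrees=True).apply([*v,0]);t=[*(ax+w[:2]),p[2]];print(a,t);shift(t)
E
```

```text
clock: 7.02
eef_pos: [0.5401, 0.0151, 0.153]
tool_rot: [-0.695, 0.719, -0.001, 0.001]
ft_force: [0.1, -0.6, 3.7]
grip_width: 0.0145
grasp_force: 58.5
clock: 7.85
eef_pos: [0.5401, 0.0151, 0.153]
tool_rot: [-0.695, 0.719, -0.001, 0.001]
ft_force: [-0.0, -1.7, 6.5]
grip_width: 0.0139
grasp_force: 58.7
0.11027656635181071
9 [np.float64(0.5227780944416472), np.float64(0.014651803525643728), np.float64(0.1530177455260089)]
[0.002, 0.035, -0.0] ('yhead', np.float64(178.0))
18 [np.float64(0.5057690893252271), np.float64(0.011468097842234098), np.float64(0.1530177455260089)]
[0.01, 0.068, -0.0] ('yhead', np.float64(178.0))
27 [np.float64(0.48946753458204556), np.float64(0.005662794242590197), np.float64(0.1530177455260089)]
[0.022, 0.1, -0.0] ('yhead', np.float64(178.0))
36 [np.float64(0.4742748285916382), np.float64(-0.0026211614319667093), np.float64(0.1530177455260089)]
[0.04, 0.13, -0.0] ('yhead', np.float64(178.0))
```

```bash
python3 -m pendant '[0,0.014,0,0,0,-0.02,0,0.001,0.028,0,0,0,-0.04,0,0.003,0.042,0,0,0,-0.06,0,0.006,0.055,0,0,0,-0.08,0,0.01,0.068,0,0,0,-0.1,0,0.015,0.081,0,0,0,-0.12,0,0.02,0.094,0,0,0,-0.14,0,0.026,0.106,0,0,0,-0.16,0,0.032,0.118,0,0,0,-0.18,0,0.04,0.13,0,0,0,-0.2,0]'
python3 -m pendant '[0,0,0,0,0,0,0,0,0,0,0,0,0,0,0,0,0,0,0,0,0,0,0,0,0,0,0,0,0,0,0,0,0,0,0,0,0,0,0,0,0,0,0,0,0,0,0,0,0,0,0,0,0,0,0,0,0,0,0,0,0,0,0,0,0,0,0,0,0,0]'
python3 - <<'E'
from h import *
c=bot.camera("top");cv2.imwrite("pics/t3.png",cv2.resize(c["pixels"][170:290,320:480,::-1],None,fx=5,fy=5,interpolation=cv2.INTER_CUBIC))
p=bot.get_obs()["eef_pos"][:2]-np.array([.5345,-.095]);print(np.hypot(*p),np.degrees(np.arctan2(-p[1],-p[0])))
E
```

```text
clock: 8.68
eef_pos: [0.475, -0.0025, 0.153]
tool_rot: [0.884, -0.468, 0.002, -0.001]
ft_force: [1.6, -0.0, 5.1]
grip_width: 0.0138
grasp_force: 60.0
clock: 9.52
eef_pos: [0.4739, -0.0032, 0.153]
tool_rot: [0.883, -0.47, 0.001, 0.0]
ft_force: [-2.5, -2.1, 9.5]
grip_width: 0.0144
grasp_force: 59.7
0.10999103164154804 -56.598398067960765
```

View pics/t3.png

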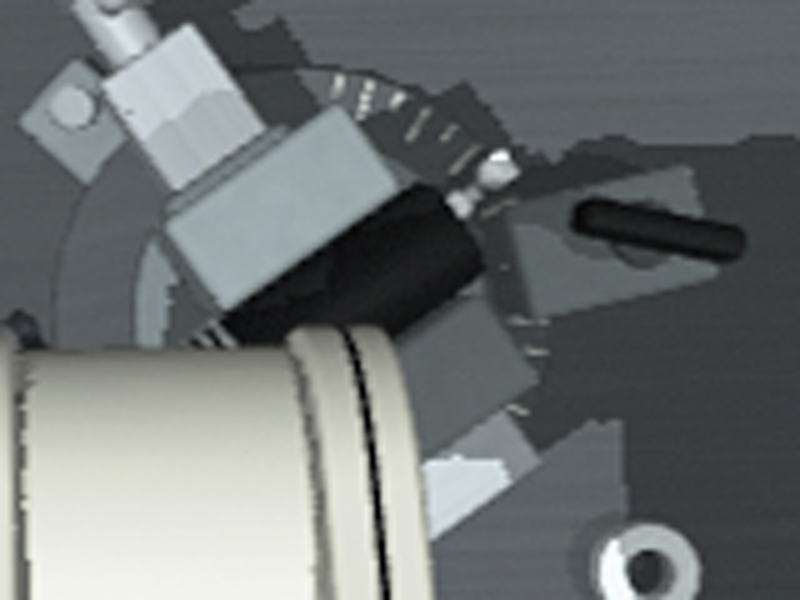

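The pointer at (465,200) in the crop points straight at the mark at (497,168), and the mark hasn't moved. The T-bar now lies from (590,217) to (735,240). I release, lift and go back to the handle.

```bash
python3 -m pendant '[0,0,0,0,0,0,0.6,0,0,0,0,0,0,0.6,0,0,0,0,0,0,0.6,0,0,0,0,0,0,0.6,0,0,-0.03,0,0,0,0.5,0,0,-0.08,0,0,0,0.5,0,0,-0.14,0,0,0,0.5,0,0,-0.19,0,0,0,0.5,0,0,-0.2,0,0,0,0.5,0,0,-0.2,0,0,0,0.5]'
python3 - <<'E'
from h import *
shift([.560,-.227,.25],168)
E
```

```text
clock: 10.4
eef_pos: [0.4749, -0.0023, 0.2533]
tool_rot: [0.883, -0.469, 0.002, -0.001]
ft_force: [0.0, 0.6, -0.8]
grip_width: 0.0425
grasp_force: 0.0
[0.468, 0.111, 0.007] ('yhead', np.float64(-146.0)) ('a', [-0.002, -0.0, 0.256])
```

```bash
python3 -m pendant '[0.07,0.02,0,0,0,0.035,0.5,0.14,0.035,0,0,0,0.07,0.5,0.21,0.05,0,0,0,0.105,0.5,0.28,0.065,0,0,0,0.14,0.5,0.35,0.08,0,0,0,0.175,0.5,0.42,0.1,0,0,0,0.21,0.5,0.47,0.11,0,0,0,0.24,0.5,0.47,0.11,0,0,0,0.255,0.5,0.47,0.11,0,0,0,0.255,0.5,0.47,0.11,0,0,0,0.255,0.5]'
python3 - <<'E'
from h import *
o=bot.get_obs();c=bot.camera("wrist");T=wristT(c,o)
cv2.imwrite("pics/w3.png",c["pixels"][:,:,::-1])
x,y=map(int,proj(c,[.560,-.227,.099],T));print(x,y)
M=(c["pixels"].max(2)<45).astype(np.uint8);w=M[y-45:y+45,x-25:x+25]
r=cv2.minAreaRect(cv2.findNonZero(w));q=(r[0][0]+x-25,r[0][1]+y-45);b=cv2.boxPoints(r)+[x-25,y-45]
P=[ray(c,i,.099,T) for i in b];print(r,ray(c,q,.099,T),np.round(P,4).tolist())
shift([.560,-.227,.1],168)
E
```

```text
clock: 11.23
eef_pos: [0.5586, -0.2277, 0.2491]
tool_rot: [-0.631, 0.776, 0.002, -0.001]
ft_force: [0.4, -0.2, -0.2]
grip_width: 0.0427
grasp_force: 0.0
319 196
((21.0, 43.0), (74.0, 16.0), 90.0) [ 0.56294829 -0.22998811  0.099     ] [[0.5628, -0.2616, 0.099], [0.5501, -0.2589, 0.099], [0.5631, -0.1962, 0.099], [0.5766, -0.1991, 0.099]]
[-0.001, -0.003, 0.299] ('yhead', np.float64(168.2)) ('a', [0.001, 0.0, 0.001])
```

View pics/w3.png

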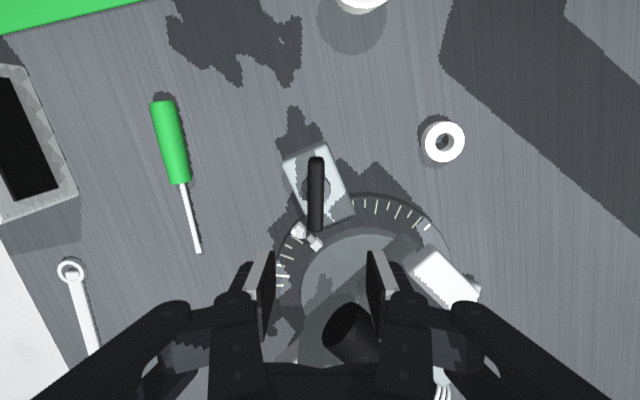

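The bar is at (316,193), vertical in the image and so parallel to the pads. The pointer and mark meet at (307,236).

```bash
python3 -m pendant '[0,-0.006,0.05,0,0,0,0.5,0,-0.006,0.12,0,0,0,0.5,0,-0.006,0.19,0,0,0,0.5,0,-0.006,0.25,0,0,0,0.5,0,-0.006,0.285,0,0,0,0.5,0,-0.006,0.3,0,0,0,0.5,0,-0.006,0.3,0,0,0,0.5,0,-0.006,0.3,0,0,0,0,0,-0.006,0.3,0,0,0,0,0,-0.006,0.3,0,0,0,0]'
python3 -m pendant '[0,0,0,0,0,0,0,0,0,0,0,0,0,0,0,0,0,0,0,0,0,0,0,0,0,0,0,0,0,0,0,0,0,0,0,0,0,0,0,0,0,0,0,0,0,0,0,0,0,0,0,0,0,0,0,0,0,0,0,0,0,0,0,0,0,0,0,0,0,0]'
```

```text
clock: 12.12
eef_pos: [0.5624, -0.2285, 0.1036]
tool_rot: [-0.63, 0.776, -0.001, 0.0]
ft_force: [-3.5, 1.4, 3.7]
grip_width: 0.0126
grasp_force: 60.0
clock: 12.95
eef_pos: [0.5624, -0.2285, 0.1036]
tool_rot: [-0.63, 0.776, -0.001, 0.0]
ft_force: [-3.8, 2.6, 6.2]
grip_width: 0.013
grasp_force: 60.4
```

```bash
python3 -m pendant '[0,0,0,0,0,0.02,0,0,0,0,0,0,0.05,0,0,0,0,0,0,0.085,0,0,0,0,0,0,0.12,0,0,0,0,0,0,0.155,0,0,0,0,0,0,0.19,0,0,0,0,0,0,0.225,0,0,0,0,0,0,0.26,0,0,0,0,0,0,0.295,0,0,0,0,0,0,0.325,0]'
python3 -m pendant '[0,0,0,0,0,0.005,0,0,0,0,0,0,0.01,0,0,0,0,0,0,0.015,0,0,0,0,0,0,0.02,0,0,0,0,0,0,0.02,0,0,0,0,0,0,0.02,0,0,0,0,0,0,0.02,0,0,0,0,0,0,0.02,0,0,0,0,0,0,0.02,0,0,0,0,0,0,0.02,0]'
python3 -c "
from h import *
shift([.56,-.2275,.1]);print(bot.get_obs()['ft_torque'])"
```

```text
clock: 13.78
eef_pos: [0.5619, -0.228, 0.1036]
tool_rot: [-0.168, 0.986, 0.0, 0.0]
ft_force: [-4.4, 2.4, 7.6]
grip_width: 0.0127
grasp_force: 60.6
clock: 14.62
eef_pos: [0.5619, -0.228, 0.1036]
tool_rot: [-0.14, 0.99, 0.0, 0.0]
ft_force: [-5.7, 3.0, 7.8]
grip_width: 0.0126
grasp_force: 60.6
[0.003, 0.002, 0.007] ('yhead', np.float64(106.1))
[0.65382097 1.1198287  0.09081732]
```

```bash
python3 -m pendant '[0,0,0,0,0,0.006,0,0,0,0,0,0,0.012,0,0,0,0,0,0,0.018,0,0,0,0,0,0,0.024,0,0,0,0,0,0,0.024,0,0,0,0,0,0,0.024,0,0,0,0,0,0,0.024,0,0,0,0,0,0,0.024,0,0,0,0,0,0,0.024,0,0,0,0,0,0,0.024,0]'
python3 -c "
from h import *
shift([.56,-.2275,.1]);print(bot.get_obs()['ft_torque'])"
```

```text
clock: 15.45
eef_pos: [0.5619, -0.2279, 0.1036]
tool_rot: [-0.103, 0.995, 0.0, 0.0]
ft_force: [-5.4, 3.0, 7.7]
grip_width: 0.0126
grasp_force: 60.6
[0.003, 0.002, 0.007] ('yhead', np.float64(101.8))
[0.60203532 1.23517739 0.30007078]
```

```bash
python3 -m pendant '[0,0,0,0,0,0.006,0,0,0,0,0,0,0.012,0,0,0,0,0,0,0.018,0,0,0,0,0,0,0.024,0,0,0,0,0,0,0.024,0,0,0,0,0,0,0.024,0,0,0,0,0,0,0.024,0,0,0,0,0,0,0.024,0,0,0,0,0,0,0.024,0,0,0,0,0,0,0.024,0]'
python3 -c "
from h import *
shift([.56,-.2275,.1]);print(bot.get_obs()['ft_torque'])"
```

```text
clock: 16.28
eef_pos: [0.5619, -0.2279, 0.1037]
tool_rot: [-0.068, 0.998, -0.0, -0.0]
ft_force: [-6.7, 2.5, 7.1]
grip_width: 0.0126
grasp_force: 80.8
[0.004, 0.001, 0.007] ('yhead', np.float64(97.8))
[0.40434189 1.30242619 2.17729888]
```

The torque jumped to 2.2 N m, so the handle is against its stop. I release and lift.

```bash
python3 -m pendant '[0,0,0,0,0,0,0.5,0,0,0,0,0,0,0.5,0,0,0,0,0,0,0.5,0,0,0,0,0,0,0.5,0,0,0,0,0,0,0.5,0,0,-0.04,0,0,0,0.5,0,0,-0.1,0,0,0,0.5,0,0,-0.17,0,0,0,0.5,0,0,-0.25,0,0,0,0.5,0,0,-0.32,0,0,0,0.5]'
python3 -m pendant '[0,0,-0.05,0,0,0,0.5,0,0,-0.05,0,0,0,0.5,0,0,-0.05,0,0,0,0.5,0,0,-0.05,0,0,0,0.5,0,0,-0.05,0,0,0,0.5,0,0,-0.05,0,0,0,0.5,0,0,-0.05,0,0,0,0.5,0,0,-0.05,0,0,0,0.5,0,0,-0.05,0,0,0,0.5,0,0,-0.05,0,0,0,0.5]'
python3 - <<'E'
from h import *
c=bot.camera("wrist");cv2.imwrite("pics/w4.png",c["pixels"][:,:,::-1])
E
```

```text
clock: 17.12
eef_pos: [0.5623, -0.2287, 0.2634]
tool_rot: [-0.064, 0.998, -0.0, 0.0]
ft_force: [1.3, -0.0, 1.3]
grip_width: 0.0427
grasp_force: 0.0
clock: 17.95
eef_pos: [0.5623, -0.2285, 0.286]
tool_rot: [-0.064, 0.998, 0.0, -0.0]
ft_force: [-0.0, 0.2, -0.3]
grip_width: 0.0426
grasp_force: 0.0
```

View pics/w4.png

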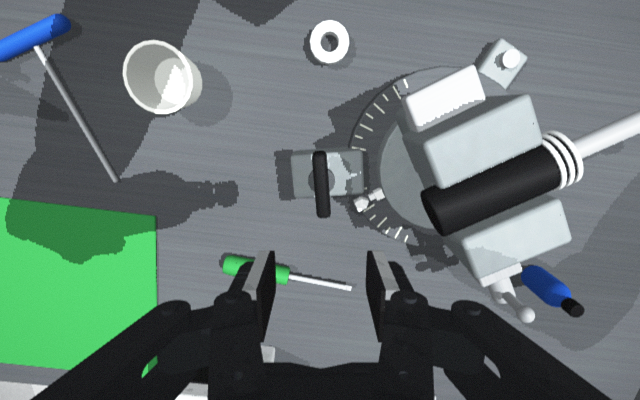

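The pointer (376,196) meets the mark (362,204), the T-bar at (321,184) is back at its stop, and the gripper is clear of everything. I hand the job in.

```bash
python3 -c "
from workcell import bot
print(bot.job_done())"
```

```text
the job is handed in; nothing more can be done
None
```

I loosened the T-handle about 61°, swung the vise until its pointer stood at the mark (which did not move in the pictures), turned the handle back to its stop, and handed the job in at about 18 s; no verdict came back.

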